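# Cover the ball counter's hopper, then hold its counting slide out at the red marker

### The arm

A 7-joint arm with a two-finger parallel gripper is mounted at the origin on the work surface. World frame = base frame: x ahead of the robot, y to its left, z up, the work surface at z = 0. Lengths are in m, angles in rad, forces in N, time in s.
With the tool pointing down it reaches from about 0.4 to 0.9 m from the base axis. Payload 5.5 kg.
Tool frame: the origin (TCP) lies at the very end of the fingers, on their centre line; the grasp point (between the pads) lies bot.grasp_offset behind it (bot.grasp_offset is the distance from the TCP to the grasp point, in m); z points along the fingers, y is the line along which they close (so a half turn about z gives the same grasp; the last joint's range is limited). The gripper opens to 85 mm and grips with 20 to 120 N. Pads are 22 mm wide; open, the fingers measure 114 mm over their backs; the gripper's body (76 mm by 85 mm) begins 54 mm behind the grasp point. The pads swing forward as they close: fully open they stand 13 mm farther back than shut.
Start: joints at [-1.029, 0.501, -0.427, 1.55, 0.221, 1.138, -0.21], TCP at [0.179, 0.625, 0.231] pointing down, gripper open.
Joint ranges: [-2.88, 2.88], [-0.31, 2.03], [-1.54, 1.56], [0.2, 2.42], [-1.41, 4.55], [0.19, 2.02], [-2.57, 2.57]. Speed limits (rad/s): [2.57, 2.57, 3.14, 3.14, 3.14, 3.14, 3.14].

### API

Orientations are given as a unit quaternion [x, y, z, w].
In Python, from plant import sensors, cams, job, bot gives the robot as it stands.
- The arm moves only by the shell command python3 -m handwheel 'ROWS' [OPENING]. ROWS is JSON, a list of rows, each a list of 4 numbers: the shift along the tool's x, y, z in m, then the turn about the tool's z in degrees. In form: [[tx, ty, tz, roll], ...]. A call has 1 to 20 rows; each row shifts and turns the commanded pose from where the row before left it, along the tool's axes as they then stand; what a row does not reach is not made up. A row lasts 1/10 s, in which the tool goes at most 50 mm and 8.59 degrees, less where a joint would pass 70% of its speed; a pose out of reach is approached as far as the arm can. A call is refused whole if a number of a shift passes 0.05 or a number of a turn 8.59, either way. A call with a gripper value outside its range is refused whole. OPENING is the opening, from -1 (shut) to 1 (fully open), so that 0 is half open, set as the call begins (- or left out, the last holds). The fingers move at their own pace and stop on an object; the grip force is fixed at half the most. Time passes only in rows, so rows that do not move let the fingers close. It gives the time, the measured TCP pose, the force, the opening and the grip force at its end, in the units of the state.
- sensors.state(): the state, without advancing time (a new reading comes with each control period).
- cams.camera(name): name is "side" or "top" or "wrist"; returns (picture, depth): 420x560x3 uint8, red, green, blue; 420x560 float32, m along the optical axis (not along the pixel's ray), 0 where there is no reading.
- cams.camera_params(name): a dict with "fx", "fy", "cx", "cy" (pixels), "rvec" (rotation vector, rad) and "tvec" (3), from world to camera coordinates, as OpenCV has them. Camera axes: x right, y down, z forward; pixel columns grow to the right and rows downward; lengths in m; the calibration is good to about 2 mm. The wrist camera is an equidistant fisheye: a pixel r from the principal point sees the ray r / f radians off the axis. A picture is of the moment at which its call begins: read the wrist's pose just before it. camera_params takes no time and is no camera call; for the wrist camera it gives the pose at the moment of the call.
- job.sign_off(): hands the job in; it is judged then, once.
Trained networks look in the newest picture that a camera, given by its name, has taken for a name from the list of things; names that differ only in an ending like _2 or _b are one class to them, and where a whole thing is asked for, a point or a joint stands for the part that bears it (a point fixed in the world has none). Each returns a list of dicts, best first, with "p" (0 to 1); they miss things now and then, are a little off and sometimes report something else, mostly with a low value. They report only what shows in the picture. A call takes as long as a camera call. They do not tell look-alikes from the thing itself.
- cams.regions_of(camera, target): "region" (420x560 bool, what is visible of it) and "centre" ([column, row] in pixels, amid what is visible of it).
The state is a dict: "time": time; "q": joint angles; "joint_vel": joint speeds; "joint_torque": joint torques, N m; "ee_pos": TCP position; "eef_rot": TCP orientation; "ft_force": force on the tool from outside, world axes, zero at the start; "ft_torque": the same for the moment, N m; "grip_width": finger opening in m; "finger_force": force on a finger pad.
Only numpy, scipy, OpenCV 4.12 (cv2) and the standard library are available. Lean on these libraries where they do the work, as an engineer would, in place of code of your own. Each camera call takes 0.05 s, during which the arm holds its last target. There are 200 camera calls.

### The job

The hopper of the ball counter has just been refilled: pick up its blue cover by the knob, lower it into the mouth of the hopper so that it sits fully down and level (do not drop it in), and let go of it. Then take the slide by its black handle, pull it out against its spring until the yellow pointer stands beside the red marker clip, without running past it, and keep it there: finish while still gripping the handle and holding the slide at the marker, so that a colleague can pick the counted balls out. Do not draw the slide while the hopper is open, and leave the other things on the bench where they are.

Things in the scene. Friction and masses are not known exactly. Their poses are not given: they have to be found in the camera images.
- dispenser: Ball counter fixed to the bench: green base 300 x 140 mm (170 mm in front of the hopper's axis to 130 behind), bridge block and rails under 50 mm high, on it an aluminium hopper cup (98 mm outside, mouth 90 mm inside, rim 110 mm up), and a flat slide coming out from under the bridge. Origin on the bench on the hopper's axis; z up; the slide is pulled out along its -x.
- rim (a point): Centre of the hopper's mouth, level with the top of its rim, 110 mm above the bench.
- cover_knob (a point): Loose blue cover, listed at the grasp height of its black knob (28 mm across, 36 high). Starts on the bench, right way up. This point is 41 mm above its underside and 25 above the top of the flange (106 mm across, 6 thick); under the flange a plug 84 mm across, 10 deep, 3 mm chamfer, fits the mouth with 3 mm to spare all round. 0.1 to 0.2 kg. z: its axis, up. Seated, this point is 31 mm above the rim point.
- cover_seat (a point): Centre of the cover, in the plane of the flange's underside, which lies on the rim when it is seated (10 mm above the plug's lower face, 31 mm under the point cover_knob).
- handle (a point): Middle of the slide's bow handle: black level bar 13 mm thick, 60 mm grip length along the dispenser's y, on two legs across the slide, 62 mm above the bench, with 32 mm free under it down to the slide. 145 mm in front of the hopper's axis when home; moves with the slide. Axes as the dispenser's.
- slide (a joint): How far the slide is out, in m: 0 = home (as it starts), grows as it is pulled along the dispenser's -x, hard stop at 0.100. A spring pulls it back home: about 4 N at home plus 1.1 N for each 10 mm, 9 to 12 N at the marker.
- pointer (a point): Tip of the yellow pointer on the slide, over the left-hand rail (its top 34 mm above the bench). Moves with the slide. Axes as the dispenser's.
- mark (a point): Top centre of the red marker clip (12 mm wide along the rail) clamped on the same rail in front of the pointer, 45 to 75 mm from the pointer's home. The slide is at the mark when the pointer and this point are level along the dispenser's x axis. Axes as the dispenser's.
- flask: Bystander: red drinking flask, 68 mm across, 230 mm high. Origin at the centre of its underside.
- spray: Bystander: yellow spray can, 52 mm across, 170 mm high. Origin at the centre of its underside.
- ratchet: Bystander: ratchet wrench 215 mm long, 26 mm high, lying down along its x axis. Origin under its middle.
- socket: Bystander: steel socket, 30 mm across, 34 mm high. Origin at the centre of its underside.
- cup: Bystander: small steel cup, 72 mm across, 50 mm high. Origin at the centre of its underside.
- driver: Bystander: red-handled screwdriver lying along its x axis.
- carton: Bystander: small white carton 110 x 75 x 45 mm. Origin at the centre of its underside.
Things that resemble listed ones, but are neither listed nor needed, are in the scene too. Of the things like the part that bears cover_knob, leave any that is brown or turquoise; of the rest the smaller one is meant.

How it is judged:
On the way, in this order (a step that is already met when the one before it is completed fails the run):
1. the fingers lower the cover's plug into the hopper's mouth (flange within 6 mm of the rim, cover still held) (horizontal distance between cover_seat and rim below 0.006 m and z of cover_seat in the frame of rim below 0.006 m and angle between cover_knob's own z axis and vertical below 0.15 rad and contact force between the fingers and cover above 0.3 N), for 0.05 s.
2. the cover sits fully down and level on the hopper's rim, let go, with the slide still home (horizontal distance between cover_seat and rim below 0.005 m and z of cover_seat in the frame of rim between -0.004 and 0.0025 m and angle between cover_knob's own z axis and vertical below 0.04 rad and contact force between each of the arm, the fingers and cover below 0.1 N and value of joint slide below 0.01 m), for 0.2 s.
At the end, for the whole second after the job is handed in: The cover is seated on the hopper (flange within 2.5 mm of the rim, within 5 mm of centred, tilted less than 0.04 rad) and untouched; the slide stands still with its pointer within 6 mm of the middle of the red clip, held there by the fingers (more than 2 N on the slide) (horizontal distance between cover_seat and rim below 0.005 m and z of cover_seat in the frame of rim between -0.004 and 0.0025 m and angle between cover_knob's own z axis and vertical below 0.04 rad and x of pointer in the frame of mark between -0.006 and 0.006 m and value of joint slide above 0.035 m and velocity of joint slide between -0.01 and 0.01 m/s and contact force between the fingers and slide above 2 N and contact force between the arm and cover below 0.1 N); the arm keeps its last pose, push and grip.
It fails at once if the slide is drawn out while the cover is not seated on the hopper (value of joint slide above 0.015 m and not (horizontal distance between cover_seat and rim below 0.005 m and z of cover_seat in the frame of rim between -0.004 and 0.0025 m and angle between cover_knob's own z axis and vertical below 0.04 rad)).
It fails at once if the slide is pulled more than 14 mm (one row of balls) past the marker (x of pointer in the frame of mark below -0.014 m).
It fails at once if another thing on the bench is moved more than 25 mm (distance of any of flask, spray, ratchet, socket, cup, driver, carton from where it was at the start of the episode above 0.025 m).
It fails at once if the flask, spray can or cup is tipped over (angle between any of flask, spray, cup's own z axis and vertical above 0.5 rad).
It also fails if it takes over 51 s, if anything falls off the work surface, if the arm or the gripper's body presses on something with over 40 N, if the wrist force passes 120 N, or if a joint passes its speed limit or range.

## Working session

There is one attempt and no reset: what is moved stays moved. The work goes in short steps, Python scripts to look and compute and a shell command to move; the robot and the scene stay as the last step left them, time stands still between calls to the robot, and variables do not carry over. Pictures are saved under pics/ and viewed, at most 10 in all, crops included, and the job is handed in when it is done.

```bash
ls; mkdir -p pics; cat > h.py <<'E'
import numpy as np, cv2
from plant import sensors, cams, job, bot
from scipy.spatial.transform import Rotation as R
def cloud(name, d, p):
    v,u=np.mgrid[0:d.shape[0],0:d.shape[1]]
    x=(u-p['cx'])/p['fx']; y=(v-p['cy'])/p['fy']
    if name=='wrist':
        r=np.hypot(x,y); k=np.where(r>1e-9,np.tan(np.minimum(r,1.5))/np.maximum(r,1e-9),1); x,y=x*k,y*k
    P=np.stack([x*d,y*d,d],-1)
    M=cv2.Rodrigues(np.array(p['rvec'],float))[0]
    W=(P-np.array(p['tvec']).ravel())@M
    W[d<=0]=np.nan
    return W
def shot(name):
    p=cams.camera_params(name); im,d=cams.camera(name)
    return im,d,p,cloud(name,d,p)
E
python3 - <<'E'
from h import *
for n in ('top','side'):
    im,d,p,W=shot(n)
    cv2.imwrite(f'pics/{n}0.png',im[...,::-1]); np.savez(f'{n}0.npz',im=im,W=W)
    for t in ('dispenser','cover_knob','handle','pointer','mark'):
        for r in cams.regions_of(n,t)[:5]:
            w=W[r['region']]; c=im[r['region']]
            print(n,t,round(r['p'],2),np.round(r['centre']),r['region'].sum(),np.nanmedian(w,0).round(3),np.nanpercentile(w,2,axis=0).round(3),np.nanpercentile(w,98,axis=0).round(3),np.median(c,0))
s=sensors.state();print(bot.grasp_offset,s)
E
```

```text
pics
top dispenser 0.86 [211. 180.] 3367 [0.599 0.2   0.043] [0.482 0.077 0.006] [0.72 0.33 0.11] [85. 86. 79.]
top dispenser 0.4 [195. 236.] 333 [0.408 0.248 0.013] [ 0.378  0.211 -0.003] [0.437 0.275 0.057] [92. 93. 87.]
top cover_knob 0.79 [318. 267.] 1337 [ 0.311 -0.17   0.023] [ 0.247 -0.235  0.014] [ 0.374 -0.108  0.073] [27. 52. 90.]
top cover_knob 0.72 [282. 223.] 730 [ 0.461 -0.053  0.017] [ 0.413 -0.099  0.005] [ 0.507 -0.008  0.055] [ 17. 115. 108.]
top cover_knob 0.72 [391. 286.] 1416 [ 0.243 -0.431  0.023] [ 0.178 -0.501  0.012] [ 0.306 -0.37   0.074] [83. 53. 31.]
top cover_knob 0.55 [326. 218.] 759 [ 0.488 -0.216  0.017] [ 0.442 -0.265 -0.002] [ 0.539 -0.171  0.053] [ 30.  70. 126.]
top handle 0.57 [227. 198.] 733 [0.546 0.142 0.026] [0.494 0.088 0.016] [0.599 0.198 0.071] [128. 123. 118.]
top pointer 0.83 [226. 199.] 690 [0.547 0.144 0.026] [0.498 0.09  0.016] [0.596 0.197 0.072] [131. 125. 120.]
side dispenser 0.78 [274. 167.] 3652 [0.581 0.175 0.041] [0.47  0.068 0.007] [0.719 0.277 0.109] [64. 62. 59.]
side cover_knob 0.81 [279. 250.] 1114 [ 0.455 -0.061  0.017] [ 
[... 544 characters left out ...]
 'q': array([-1.02878622,  0.50086506, -0.42703412,  1.55041021,  0.22075309,
        1.13831971, -0.21027847]), 'joint_vel': array([ 0.00091487,  0.00056025, -0.00132402, -0.00100946,  0.00031135,
       -0.00042776, -0.00084136]), 'joint_torque': array([ 2.62107220e-03, -5.69032860e+01, -5.80564812e+00, -2.81185895e+01,
        1.27514260e-02,  2.44273542e-03, -3.48265075e-05]), 'ee_pos': array([0.17881583, 0.62490733, 0.23133033]), 'eef_rot': array([ 1.38922837e-01,  9.90303208e-01,  1.34491720e-05, -3.79420586e-05]), 'ft_force': array([ 0.66344758, -0.19874472, -0.44818751]), 'ft_torque': array([0.03653606, 0.02818244, 0.039646  ]), 'finger_force': 0.0, 'grip_width': 0.08530729340287933}
```

View images.

View pics/top0.png

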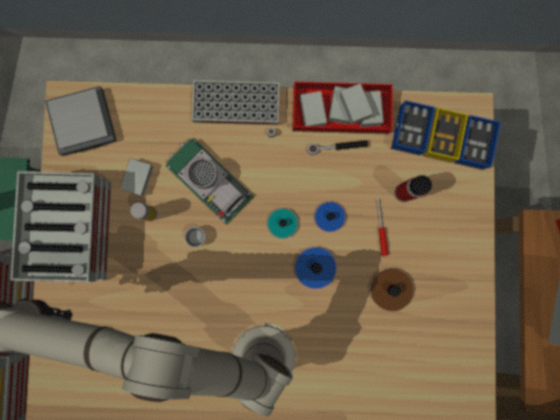

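```bash
python3 - <<'E'
from h import *
import cv2
def circ(x,y):
    A=np.c_[2*x,2*y,np.ones_like(x)];s=np.linalg.lstsq(A,x*x+y*y,rcond=None)[0]
    return s[:2],np.sqrt(s[2]+s[0]**2+s[1]**2)
for n in ('top','side'):
    z=np.load(n+'0.npz');im=z['im'].astype(int);W=z['W']
    near=lambda c,r:np.hypot(W[...,0]-c[0],W[...,1]-c[1])<r
    k=near((.488,-.216),.04)&(W[...,2]>.040)
    print(n,'knob',W[k].mean(0).round(4),k.sum())
    f=near((.488,-.216),.08)&(W[...,2]>.012)&(W[...,2]<.021)
    (c,_)=cv2.minEnclosingCircle(W[f][:,:2].astype(np.float32));print('flange',c,_)
    r=near((.64,.22),.12)&(W[...,2]>.10)&(W[...,2]<.118)
    print('rim',cv2.minEnclosingCircle(W[r][:,:2].astype(np.float32)),np.median(W[r][:,2]),r.sum())
    b=near((.54,.14),.06)&(W[...,2]>.058)&(W[...,2]<.08)
    print('bar',W[b].mean(0).round(4),cv2.minAreaRect(W[b][:,:2].astype(np.float32)),b.sum())
    R_,G,B=im[...,0],im[...,1],im[...,2]
    reg=near((.58,.18),.2)
    for nm,m in (('red',(R_>1.8*G)&(R_>1.8*B)&(R_>60)),('yel',(R_>1.6*B)&(G>1.4*B)&(R_>80))):
        m=m&reg&(W[...,2]<.06)
        nn,l,st,ce=cv2.connectedComponentsWithStats(m.astype(np.uint8))
        for i in range(1,nn):
            if st[i,4]>3: print(nm,ce[i].round(),st[i,4],np.nanmedian(W[l==i],0).round(4))
    if n=='top': cv2.imwrite('pics/crop0.png',cv2.resize(im[110:260,140:290].astype(np.uint8)[...,::-1],(600,600),interpolation=cv2.INTER_CUBIC))
E
```

```text
top knob [ 0.4884 -0.2172  0.0512] 55
flange (0.4795987606048584, -0.21705862879753113) 0.07091402262449265
rim ((0.6170000433921814, 0.2198677510023117), 0.049599483609199524) 0.10960034056558465 135
bar [0.5191 0.1131 0.0669] ((0.519698977470398, 0.11313825845718384), (0.012801263481378555, 0.0790029913187027), 46.004859924316406) 94
red [220. 213.] 20 [0.4897 0.1599 0.0355]
yel [222. 191.] 4793 [0.5522 0.1431 0.0007]
yel [176. 150.] 8 [0.7096 0.3268 0.0022]
yel [210. 198.] 23 [0.54   0.1969 0.0318]
side knob [ 0.485  -0.2197  0.0503] 114
flange (0.4858779013156891, -0.21650318801403046) 0.05458024516701698
rim ((0.6124091148376465, 0.2197788804769516), 0.052663639187812805) 0.10745324619133609 253
bar [0.5179 0.1119 0.0662] ((0.5297735929489136, 0.1448136866092682), (0.10868825763463974, 0.07542210072278976), 67.89875793457031) 133
red [247. 186.] 26 [0.4844 0.1594 0.0352]
yel [303. 132.] 5 [0.7391 0.2666 0.0356]
yel [276. 188.] 5241 [5.539e-01 1.224e-01 5.000e-04]
yel [258. 172.] 31 [0.5398 0.1958 0.0333]
```

View pics/crop0.png

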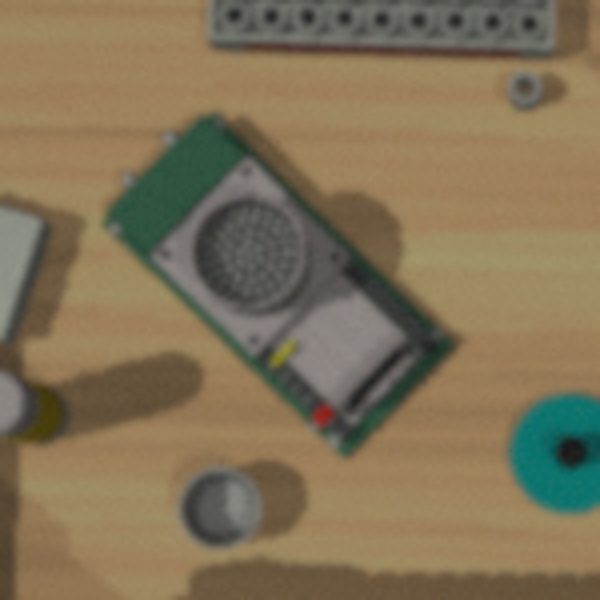

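```bash
python3 -m handwheel '[[0,0,0,6.75],[0,0,0,6.75],[0,0,0,6.75],[0,0,0,6.75],[-0.033,-0.006,0,0],[-0.033,-0.006,0,0],[-0.033,-0.006,0,0],[-0.033,-0.006,0,0],[-0.033,-0.006,0,0],[-0.033,-0.006,0,0],[-0.033,-0.006,0,0],[-0.033,-0.006,0,0],[-0.033,-0.006,0,0],[-0.033,-0.006,0,0],[-0.033,-0.006,0,0],[-0.033,-0.006,0,0]]' 1
python3 -m handwheel '[[-0.025,-0.021,0,0],[-0.025,-0.021,0,0],[-0.025,-0.021,0,0],[-0.025,-0.021,0,0],[-0.025,-0.021,0,0],[-0.025,-0.021,0,0],[-0.025,-0.021,0,0],[-0.025,-0.021,0,0],[-0.025,-0.021,0,0],[-0.025,-0.021,0,0],[-0.025,-0.021,0,0],[-0.025,-0.021,0,0],[-0.025,-0.021,0,0],[-0.025,-0.021,0,0],[-0.025,-0.021,0,0],[-0.025,-0.021,0,0],[0,0,0,0],[0,0,0,0]]'
python3 - <<'E'
from h import *
s=sensors.state();print(s['ee_pos'],R.from_quat(s['eef_rot']).as_matrix().round(4),s['q'].round(2))
im,d,p,W=shot('wrist')
cv2.imwrite('pics/w1.png',im[...,::-1])
for r in cams.regions_of('wrist','cover_knob')[:4]:
    w=W[r['region']]; k=w[(w[:,2]>.044)&(w[:,2]<.07)]; f=w[(w[:,2]>.012)&(w[:,2]<.021)]
    print(r['p'],r['centre'],np.nanmedian(w,0),k.mean(0),len(k),cv2.minEnclosingCircle(f[:,:2].astype(np.float32)),cv2.minEnclosingCircle(k[:,:2].astype(np.float32)),np.median(im[r['region']],0))
E
```

```text
time: 2.2
ee_pos: [0.4203, 0.3012, 0.2316]
eef_rot: [0.366, 0.931, 0.0, 0.0]
ft_force: [0.4, 0.2, -0.2]
grip_width: 0.0852
finger_force: 0.0
time: 4.0
ee_pos: [0.483, -0.2167, 0.2312]
eef_rot: [0.367, 0.93, 0.0, -0.0]
ft_force: [-0.1, 0.6, -0.7]
grip_width: 0.0849
finger_force: 0.0
[ 0.48297971 -0.21670722  0.23120308] [[-7.305e-01  6.830e-01 -2.000e-04]
 [ 6.830e-01  7.305e-01  2.000e-04]
 [ 3.000e-04  0.000e+00 -1.000e+00]] [ 0.19  0.26  0.21  1.87 -0.06  1.02  1.25]
0.92 [280.2, 181.3] [ 0.48395176 -0.21359481  0.01662558] [ 0.48644433 -0.21566424  0.05203515] 568 ((0.48728248476982117, -0.21678119897842407), 0.05351201444864273) ((0.4867573082447052, -0.21648865938186646), 0.014119623228907585) [ 47.  68. 124.]
0.69 [369.0, 66.6] [ 0.45813804 -0.05747968  0.01657888] [ 0.45980868 -0.05421479  0.05179953] 562 ((0.4602978825569153, -0.05216235667467117), 0.053619224578142166) ((0.4602956771850586, -0.05300168693065643), 0.013938828371465206) [ 51. 117. 111.]
0.56 [201.3, 43.2] [ 0.32208442 -0.1741887   0.02223936] [ 0.31732333 -0.16951901  0.06386427] 602 ((0.3092513680458069, -0.17106738686561584), 0.07211514562368393) ((0.31008443236351013, -0.1696024388074875), 0.019078033044934273) [ 39.  70. 130.]
0.56 [44.7, 163.4] [ 0.25175904 -0.4190964   0.02265062] [ 0.24864134 -0.42191872  0.05789746] 415 ((0.24108505249023438, -0.43404442071914673), 0.07347513735294342) ((0.24058248102664948, -0.4323088228702545), 0.020421102643013) [51. 30. 18.]
```

View pics/w1.png

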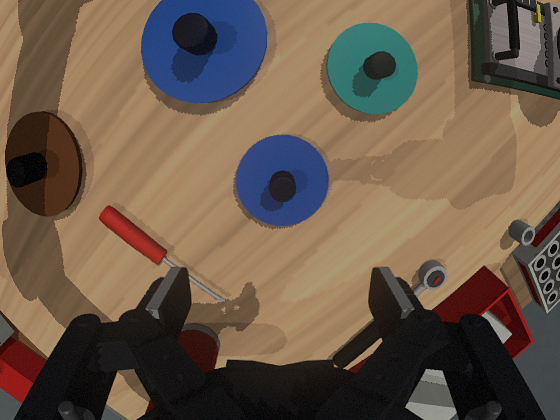

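```bash
python3 -m handwheel '[[-0.0027,0.0027,0.03,0],[0,0,0.035,0],[0,0,0.035,0],[0,0,0.035,0],[0,0,0.035,0],[0,0,0.02,0],[0,0,0.013,0],[0,0,0.006,0],[0,0,0,0],[0,0,0,0],[0,0,0,0]]' 1
python3 -m handwheel '[[0,0,0,0],[0,0,0,0],[0,0,0,0],[0,0,0,0],[0,0,0,0],[0,0,0,0],[0,0,0,0],[0,0,0,0],[0,0,0,0],[0,0,0,0]]' -1
```

```text
time: 5.2
ee_pos: [0.488, -0.2163, 0.0235]
eef_rot: [0.366, 0.931, 0.0, 0.001]
ft_force: [0.1, -0.3, 1.2]
grip_width: 0.085
finger_force: 0.0
time: 6.2
ee_pos: [0.4872, -0.2162, 0.0226]
eef_rot: [0.366, 0.93, 0.0, 0.0]
ft_force: [-1.9, 0.7, 5.6]
grip_width: 0.0264
finger_force: 59.0
```

```bash
python3 -m handwheel '[[0,0,-0.01,0],[0,0,-0.02,0],[0,0,-0.035,0],[0,0,-0.035,0],[0,0,-0.035,0],[0,0,-0.035,0],[0,0,-0.02,0],[0,0,-0.01,0],[0,0,0,0]]'
python3 -m handwheel '[[0.004,0.0152,0,0],[0.008,0.031,0,0],[0.008,0.031,0,0],[0.008,0.031,0,0],[0.008,0.031,0,0],[0.008,0.031,0,0],[0.008,0.031,0,0],[0.008,0.031,0,0],[0.008,0.031,0,0],[0.008,0.031,0,0],[0.008,0.031,0,0],[0.008,0.031,0,0],[0.008,0.031,0,0],[0.004,0.0155,0,0],[0,0,0,0],[0,0,0,0],[0,0,0,0]]'
python3 - <<'E'
from h import *
s=sensors.state();print(s['ee_pos'],R.from_quat(s['eef_rot']).as_matrix().round(4),s['q'].round(2))
im,d,p,W=shot('wrist')
cv2.imwrite('pics/w2.png',im[...,::-1]); np.savez('w2.npz',im=im,W=W)
for t in('cover_knob','dispenser'):
  for r in cams.regions_of('wrist',t)[:3]:
    w=W[r['region']];print(t,r['p'],r['centre'],np.nanmedian(w,0))
E
```

```text
time: 7.1
ee_pos: [0.4875, -0.2163, 0.2235]
eef_rot: [0.366, 0.93, 0.0, 0.001]
ft_force: [0.3, 0.8, -1.9]
grip_width: 0.0263
finger_force: 59.1
time: 8.8
ee_pos: [0.6846, 0.1473, 0.2211]
eef_rot: [0.367, 0.93, -0.001, -0.001]
ft_force: [-0.5, -0.7, -1.7]
grip_width: 0.0265
finger_force: 59.2
[0.68463578 0.14730619 0.2210506 ] [[-7.304e-01  6.830e-01 -2.100e-03]
 [ 6.830e-01  7.304e-01 -1.700e-03]
 [ 4.000e-04 -2.700e-03 -1.000e+00]] [-0.3   0.57  0.07  1.43 -0.04  1.15  0.6 ]
cover_knob 0.96 [51.5, 164.3] [ 0.4672927  -0.04220728  0.01673151]
cover_knob 0.92 [278.3, 240.9] [0.6720763  0.15921724 0.21498729]
dispenser 0.65 [275.1, 89.4] [0.61018131 0.20970606 0.04805371]
```

View pics/w2.png

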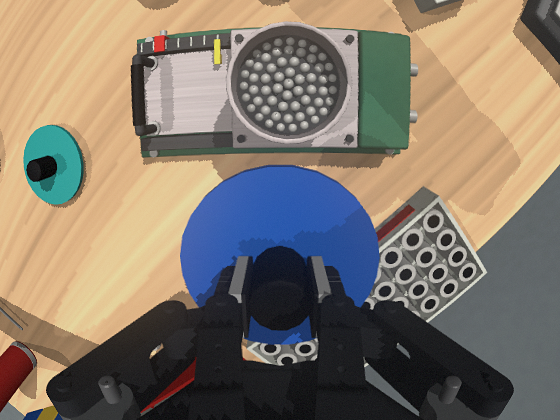

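```bash
python3 - <<'E'
from h import *
from scipy.optimize import least_squares
z=np.load('w2.npz');im=z['im'].astype(int);W=z['W'];v,u=np.mgrid[0:420,0:560]
m=(W[...,2]>.106)&(W[...,2]<.114)&(np.hypot(W[...,0]-.615,W[...,1]-.219)<.07)
q=W[m];f=least_squares(lambda a:np.hypot(q[:,0]-a[0],q[:,1]-a[1])-.047,[.615,.219],loss='soft_l1',f_scale=.002)
print('rim',f.x,len(q),np.median(q[:,2]),cv2.minEnclosingCircle(q[:,:2].astype(np.float32)))
R_,G,B=im[...,0],im[...,1],im[...,2]
c=(B>1.5*R_)&(B>1.2*G)&(W[...,2]>.18)&(W[...,2]<.24)
q=W[c];pl=np.linalg.lstsq(np.c_[q[:,:2]-q[:,:2].mean(0),np.ones(len(q))],q[:,2],rcond=None)[0]
print('flange plane',pl,len(q))
# edge: upper visible arc, fit radius .053
cn=max(cv2.findContours(c.astype(np.uint8),0,2)[0],key=cv2.contourArea)[:,0]
cn=cn[cn[:,1]<235];e=W[cn[:,1],cn[:,0]];e=e[e[:,2]>.2]
f=least_squares(lambda a:np.hypot(e[:,0]-a[0],e[:,1]-a[1])-.053,[.685,.147],loss='soft_l1',f_scale=.002)
f3=least_squares(lambda a:np.hypot(e[:,0]-a[0],e[:,1]-a[1])-a[2],[.685,.147,.053],loss='soft_l1',f_scale=.002)
print('cover',f.x,f3.x,len(e))
for nm,mm in (('red',(R_>2*G)&(R_>2*B)&(R_>60)&(u<180)&(v<60)),('yel',(R_>1.8*B)&(G>1.6*B)&(R_>100)&(abs(u-217)<10)&(v<70))):
    mm&=(W[...,2]>.028)&(W[...,2]<.05);print(nm,mm.sum(),W[mm].mean(0),W[mm].min(0),W[mm].max(0))
b=(W[...,2]>.062)&(W[...,2]<.08)&(u<160)&(u>120)&(v>40)&(v<150)
print('bar',W[b].mean(0),cv2.minAreaRect(W[b][:,:2].astype(np.float32)))
E
```

```text
rim [0.61637133 0.22104693] 2107 0.11017058473806011 ((0.6160923838615417, 0.2212931364774704), 0.04921134188771248)
flange plane [ 0.00899949 -0.01067457  0.21588227] 19628
cover [0.68537862 0.14688905] [0.68435955 0.14782767 0.05187789] 130
red 182 [0.48700113 0.16139462 0.03472375] [0.47719446 0.15112467 0.02858383] [0.4963786  0.17087874 0.03724347]
yel 165 [0.5396724  0.19681736 0.0341236 ] [0.52748851 0.18624598 0.02874912] [0.55098019 0.20711112 0.03690505]
bar [0.51963984 0.11568823 0.06704295] ((0.518587589263916, 0.11499099433422089), (0.01355917751789093, 0.08097798377275467), 47.0411376953125)
```

```bash
python3 -m handwheel '[[0.01,0.0007,0.005,0],[0.02,0.0014,0.015,0],[0.02,0.0014,0.015,0],[0.02,0.0015,0.015,0],[0.02,0.0014,0.01,0],[0.0107,0.0007,0.005,0],[0,0,0,0],[0,0,0,0],[0,0,0,0]]'
```

```text
time: 9.85
ee_pos: [0.6181, 0.2219, 0.1583]
eef_rot: [0.367, 0.93, 0.0, 0.001]
ft_force: [0.1, -0.9, -1.4]
grip_width: 0.0262
finger_force: 59.2
```

```bash
python3 -m handwheel '[[0.0012,-0.0018,0.005,0],[0,0,0.006,0],[0,0,0.005,0],[0,0,0.002,0],[0,0,0,0],[0,0,0,0]]'
```

```text
time: 10.45
ee_pos: [0.6145, 0.2228, 0.1392]
eef_rot: [0.366, 0.931, -0.0, -0.0]
ft_force: [-0.7, 0.1, -0.6]
grip_width: 0.0262
finger_force: 59.2
```

```bash
python3 -m handwheel '[[-0.0015,0,0.003,0],[0,0,0.003,0],[0,0,0.002,0],[0,0,0,0],[0,0,0,0]]'
python3 -m handwheel '[[0,0,0.002,0],[0,0,0.002,0],[0,0,0,0],[0,0,0,0]]'
```

```text
time: 10.95
ee_pos: [0.6154, 0.2218, 0.1312]
eef_rot: [0.366, 0.931, -0.0, -0.0]
ft_force: [-0.5, -0.0, -1.7]
grip_width: 0.0265
finger_force: 59.2
time: 11.35
ee_pos: [0.6154, 0.2218, 0.1272]
eef_rot: [0.366, 0.931, -0.0, -0.0]
ft_force: [-1.0, -0.9, -1.2]
grip_width: 0.0261
finger_force: 59.2
```

Plug is ~4 mm into the mouth with no contact force. Continue.

```bash
python3 -m handwheel '[[0,0,0.002,0],[0,0,0.002,0],[0,0,0,0],[0,0,0,0]]'
python3 -m handwheel '[[0,0,0.001,0],[0,0,0.001,0],[0,0,0,0],[0,0,0,0]]'
```

```text
time: 11.75
ee_pos: [0.6154, 0.2218, 0.1232]
eef_rot: [0.366, 0.931, -0.0, -0.0]
ft_force: [-0.7, 0.0, -1.6]
grip_width: 0.0265
finger_force: 59.2
time: 12.15
ee_pos: [0.6157, 0.2219, 0.1227]
eef_rot: [0.366, 0.931, 0.0, 0.0]
ft_force: [-2.0, -0.6, 6.4]
grip_width: 0.0262
finger_force: 60.0
```

```bash
python3 - <<'E'
from h import *
im,d,p,W=shot('side')
B=im.astype(int);c=(B[...,2]>1.5*B[...,0])&(B[...,2]>1.2*B[...,1])&(W[...,2]>.09)&(W[...,2]<.15)&(np.hypot(W[...,0]-.615,W[...,1]-.22)<.1)
q=W[c];print(c.sum(),np.median(q,0));print(np.linalg.lstsq(np.c_[q[:,:2]-[.6163,.2211],np.ones(len(q))],q[:,2],rcond=None)[0])
cv2.imwrite('pics/s2.png',cv2.resize(im[100:240,200:360],(640,560))[...,::-1])
E
```

```text
619 [0.60418976 0.20830934 0.11633107]
[ 0.00886838 -0.00244284  0.116786  ]
```

View pics/s2.png

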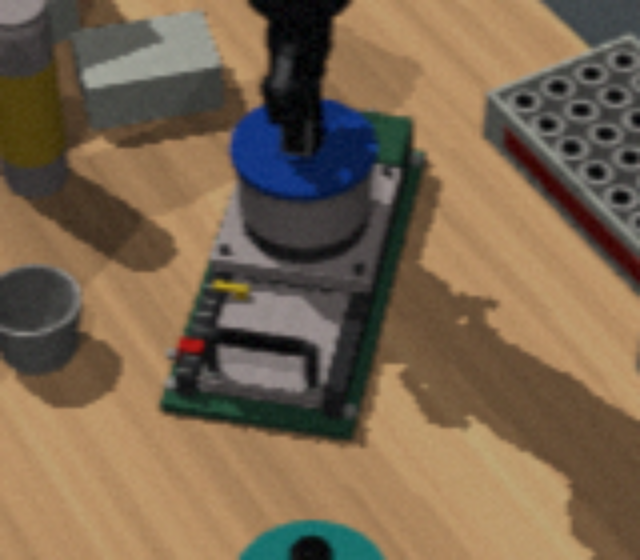

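```bash
python3 -m handwheel '[[0,0,0,0],[0,0,0,0],[0,0,0,0],[0,0,0,0],[0,0,0,0],[0,0,0,0],[0,0,0,0],[0,0,0,0]]' 1
python3 -m handwheel '[[0,0,-0.01,0],[0,0,-0.02,0],[0,0,-0.02,0],[0,0,-0.02,0],[0,0,-0.02,0],[0,0,-0.01,0],[0,0,0,0],[0,0,0,0]]'
python3 - <<'E'
from h import *
s=sensors.state();print(s['ee_pos'])
im,d,p,W=shot('wrist')
cv2.imwrite('pics/w3.png',im[...,::-1]); np.savez('w3.npz',im=im,W=W)
B=im.astype(int);c=(B[...,2]>1.5*B[...,0])&(B[...,2]>1.2*B[...,1])&(W[...,2]>.10)&(W[...,2]<.13)
q=W[c];print(c.sum(),cv2.minEnclosingCircle(q[:,:2].astype(np.float32)));print(np.linalg.lstsq(np.c_[q[:,:2]-[.6163,.2211],np.ones(len(q))],q[:,2],rcond=None)[0])
k=W[(W[...,2]>.145)&(W[...,2]<.16)&(np.hypot(W[...,0]-.616,W[...,1]-.221)<.03)];print('knob',k.mean(0),len(k))
b=W[(W[...,2]>.062)&(W[...,2]<.08)&(np.hypot(W[...,0]-.519,W[...,1]-.115)<.05)];print('bar',b.mean(0),cv2.minAreaRect(b[:,:2].astype(np.float32)))
E
```

```text
time: 13.0
ee_pos: [0.6155, 0.2218, 0.1213]
eef_rot: [0.366, 0.931, -0.0, -0.0]
ft_force: [0.1, 0.4, 0.2]
grip_width: 0.0852
finger_force: 0.0
time: 13.8
ee_pos: [0.6152, 0.2217, 0.2209]
eef_rot: [0.366, 0.931, -0.0, -0.0]
ft_force: [0.0, 0.0, 0.3]
grip_width: 0.0854
finger_force: 0.0
[0.61523711 0.22166307 0.22094003]
11271 ((0.6162987947463989, 0.2216835767030716), 0.053017448633909225)
[ 0.00033593 -0.00081485  0.11662456]
knob [0.61512282 0.22277036 0.15200576] 1192
bar [0.51793441 0.11720996 0.06711512] ((0.5182948708534241, 0.11498158425092697), (0.013376139104366302, 0.08084701001644135), 47.37303924560547)
```

View pics/w3.png

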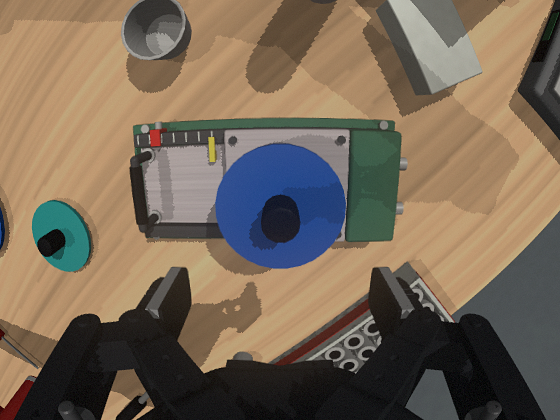

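```bash
python3 -m handwheel '[[-0.0003,-0.012,0,0],[-0.0004,-0.03,0,0],[-0.0004,-0.03,0,0],[-0.0004,-0.03,0,0],[-0.0003,-0.03,0,0],[-0.0003,-0.0121,0.01,0],[0,0,0.03,0],[0,0,0.03,0],[0,0,0.03,0],[0,0,0.01,0],[0,0,0,0],[0,0,0,0]]'
python3 - <<'E'
from h import *
s=sensors.state();print(s['ee_pos'])
im,d,p,W=shot('wrist')
b=W[(W[...,2]>.062)&(W[...,2]<.08)&(np.hypot(W[...,0]-.519,W[...,1]-.115)<.05)];r=cv2.minAreaRect(b[:,:2].astype(np.float32));print('bar',r)
c=np.array(r[0])-s['ee_pos'][:2];M=R.from_quat(s['eef_rot']).as_matrix();print('tool dxy',c@M[:2,:2])
for n in ('w2','w3',0):
    z=np.load(n+'.npz') if n else dict(im=im,W=W);I=z['im'].astype(int);V=z['W'];R_,G,B=I[...,0],I[...,1],I[...,2]
    o=[]
    for c0,mm in (((.487,.161),(R_>2*G)&(R_>2*B)&(R_>50)),((.54,.197),(R_>1.8*B)&(G>1.6*B)&(R_>80))):
        mm=mm&(V[...,2]>.031)&(V[...,2]<.05)&(np.hypot(V[...,0]-c0[0],V[...,1]-c0[1])<.025)
        t=V[mm][:,:2]@[.678,.735];o.append((t.min()+t.max())/2);print(n,mm.sum(),t.min(),t.max(),t.mean())
    print('dist',o[1]-o[0])
E
```

```text
time: 15.05
ee_pos: [0.5192, 0.1148, 0.112]
eef_rot: [0.366, 0.93, 0.0, 0.0]
ft_force: [0.3, 1.2, 0.1]
grip_width: 0.0856
finger_force: 0.0
[0.51919463 0.11478431 0.11196085]
bar ((0.5179193615913391, 0.11435281485319138), (0.012654922902584076, 0.08133841305971146), 47.40126037597656)
tool dxy [ 0.00063873 -0.00118513]
w2 176 0.4419471659518393 0.4547172761924774 0.44872454611463203
w2 159 0.5072911740811638 0.5137831466030953 0.5105047326175886
dist 0.06220493926997123
w3 166 0.44220548704359003 0.45454180512400477 0.4486675474279023
w3 149 0.507019934099564 0.513569989533592 0.5104859499009071
dist 0.06192131573278059
0 434 0.4422153088415586 0.45379755596506954 0.44813405884811247
0 313 0.5066715198128074 0.5134673387720763 0.5098940382448327
dist 0.062062996889127864
```

```bash
python3 -m handwheel '[[0.0006,-0.001,0.01,0],[0,0,0.02,0],[0,0,0.02,0],[0,0,0.012,0],[0,0,0.006,0],[0,0,0,0],[0,0,0,0]]'
python3 -m handwheel '[[0,0,0,0],[0,0,0,0],[0,0,0,0],[0,0,0,0],[0,0,0,0],[0,0,0,0],[0,0,0,0],[0,0,0,0],[0,0,0,0],[0,0,0,0],[0,0,0,0],[0,0,0,0]]' -1
```

```text
time: 15.8
ee_pos: [0.5182, 0.1147, 0.0438]
eef_rot: [0.366, 0.93, 0.0, 0.0]
ft_force: [-0.9, 0.4, 0.6]
grip_width: 0.0856
finger_force: 0.0
time: 17.0
ee_pos: [0.5177, 0.1145, 0.0435]
eef_rot: [0.366, 0.931, -0.0, -0.0]
ft_force: [-2.8, -0.7, 5.8]
grip_width: 0.011
finger_force: 58.4
```

```bash
python3 -m handwheel '[[0,-0.003,0,0],[0,-0.005,0,0],[0,-0.005,0,0],[0,-0.005,0,0],[0,-0.005,0,0],[0,-0.005,0,0],[0,-0.005,0,0],[0,-0.005,0,0],[0,-0.005,0,0],[0,-0.005,0,0],[0,-0.004,0,0],[0,-0.003,0,0],[0,0,0,0],[0,0,0,0],[0,0,0,0]]'
cat > m.py <<'E'
from h import *
s=sensors.state();print(s['ee_pos'])
for n in ('wrist','side','top'):
    im,d,p,V=shot(n);I=im.astype(int);R_,G,B=I[...,0],I[...,1],I[...,2]
    cv2.imwrite(f'pics/e_{n}_{s["time"]:.1f}.png',im[...,::-1])
    o=[]
    for mm in ((R_>2*G)&(R_>2*B)&(R_>50),(R_>1.8*B)&(G>1.6*B)&(R_>80)):
        mm=mm&(V[...,2]>.03)&(V[...,2]<.05)&(np.hypot(V[...,0]-.505,V[...,1]-.175)<.05)
        t=V[mm][:,:2]@[.678,.735]
        if len(t): o.append((t.min()+t.max())/2);print(n,mm.sum(),t.min(),t.max(),V[mm].mean(0))
    if len(o)>1:print('dist',o[1]-o[0])
E
python3 m.py
```

```text
time: 18.5
ee_pos: [0.4832, 0.0768, 0.0436]
eef_rot: [0.366, 0.931, 0.002, 0.002]
ft_force: [6.6, 6.4, -6.6]
grip_width: 0.0111
finger_force: 58.4
[0.48318988 0.07677837 0.04364942]
wrist 811 0.44160290852490613 0.45435634916922113 [0.48560913 0.16071868 0.0347528 ]
wrist 537 0.45530886283071914 0.4643736221357352 [0.5040309  0.15933447 0.03434461]
dist 0.011861613636163504
side 24 0.43719631389640623 0.45515361079685696 [0.4850015  0.159507   0.03453086]
side 2 0.4462267767269908 0.4529253250051221 [0.49268912 0.15718752 0.03864267]
dist 0.0034010885194248885
```

```bash
python3 -m handwheel '[[0,-0.004,0,0],[0,-0.004,0,0],[0,-0.003,0,0],[0,0,0,0],[0,0,0,0],[0,0,0,0],[0,0,0,0]]'; python3 m.py; ls pics
```

```text
time: 19.35
ee_pos: [0.4761, 0.069, 0.0437]
eef_rot: [0.365, 0.931, 0.003, 0.003]
ft_force: [7.7, 7.9, -6.6]
grip_width: 0.0111
finger_force: 58.7
[0.47611341 0.0690153  0.04366839]
wrist 781 0.44144167803535006 0.4562862432597415 [0.48539194 0.16075121 0.03466448]
wrist 376 0.44490676804581325 0.4522891509937964 [0.49974961 0.14895043 0.03445332]
dist -0.00026600112774088913
side 20 0.43777144757487474 0.45757229424343193 [0.48374915 0.16034411 0.03507164]
top 11 0.4433663705276893 0.4553547235564648 [0.48732799 0.16172991 0.03497653]
crop0.png
e_side_18.5.png
e_side_19.4.png
e_top_18.5.png
e_top_19.4.png
e_wrist_18.5.png
e_wrist_19.4.png
s2.png
side0.png
top0.png
w1.png
w2.png
w3.png
```

View pics/e_wrist_19.4.png

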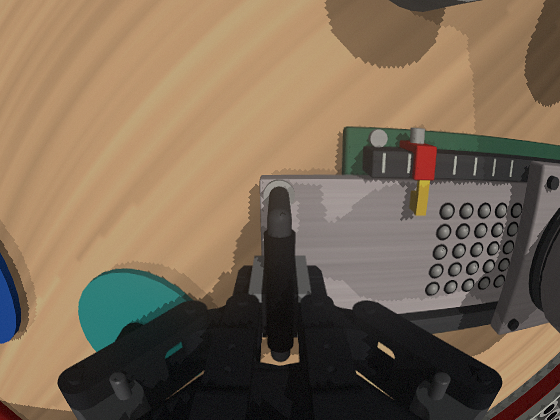

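```bash
python3 -m handwheel '[[0,0,0,0],[0,0,0,0],[0,0,0,0],[0,0,0,0],[0,0,0,0],[0,0,0,0],[0,0,0,0],[0,0,0,0],[0,0,0,0],[0,0,0,0]]'; python3 - <<'E'
from h import *
im,d,p,W=shot('side')
B=im.astype(int);c=(B[...,2]>1.5*B[...,0])&(B[...,2]>1.2*B[...,1])&(W[...,2]>.09)&(W[...,2]<.15)&(np.hypot(W[...,0]-.615,W[...,1]-.22)<.1)
q=W[c];print(c.sum());print(np.linalg.lstsq(np.c_[q[:,:2]-[.6163,.2211],np.ones(len(q))],q[:,2],rcond=None)[0])
E
```

```text
time: 20.5
ee_pos: [0.4761, 0.069, 0.0436]
eef_rot: [0.365, 0.931, 0.003, 0.003]
ft_force: [7.5, 7.1, -7.9]
grip_width: 0.0109
finger_force: 58.7
385
[-0.05145868  0.05463965  0.11899344]
```

```bash
python3 - <<'E'
from h import *
for n in ('top','side'):
    im,d,p,W=shot(n)
    B=im.astype(int);c=(B[...,2]>1.5*B[...,0])&(B[...,2]>1.2*B[...,1])&(np.hypot(W[...,0]-.6163,W[...,1]-.2211)<.047)&(W[...,2]>.105)&(W[...,2]<.128)
    q=W[c];print(n,len(q),np.percentile(q[:,2],[5,50,95]),q[:,:2].min(0),q[:,:2].max(0))
    if len(q)>10:print(np.linalg.lstsq(np.c_[q[:,:2]-[.6163,.2211],np.ones(len(q))],q[:,2],rcond=None)[0])
    cv2.imwrite(f'pics/f_{n}.png',cv2.resize(im[100:240,200:360],(640,560))[...,::-1])
E
```

```text
top 564 [0.10992614 0.11710087 0.12381815] [0.5705194  0.17606951] [0.66151327 0.26765699]
[ 0.00876213 -0.00784629  0.11705452]
side 284 [0.11271324 0.11687018 0.1210337 ] [0.58593882 0.17525288] [0.66286705 0.25115969]
[-0.00547106  0.01006455  0.11717635]
```

View pics/f_side.png

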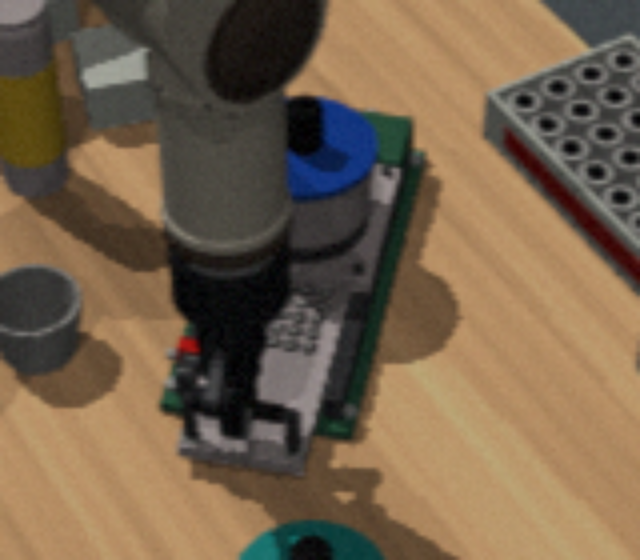

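The picture shows the cover level on the cup at (330,150). The slide is out and its handle is still gripped at (240,415). The tilt in the previous fit came from edge pixels.

```bash
python3 -c "
from plant import job
print(job.sign_off())"
```

```text
the job is handed in; nothing more can be done
None
```

I handed the job in at about 21 s: the cover measured level and seated on the hopper and was let go, and the slide is held by its handle with the pointer within about 1 mm of the marker clip; no verdict came back.

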